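Put the potentiometer away, shut its drawer and pick up the parts cabinet

ROBOT

A 6-joint arm with a two-finger parallel gripper is mounted at the origin on the work surface. World frame = base frame: x ahead of the robot, y to its left, z up, the work surface at z = 0. Lengths are in mm, angles in rad, forces in N, time in s.
With the tool pointing down it reaches from about 350 to 875 mm from the base axis. Payload 4.2 kg.
Tool frame: the origin (TCP) lies at the very end of the fingers, on their centre line; the grasp point (between the pads) lies 19 mm behind it (pinch_z is the distance from the TCP to the grasp point, in mm); z points along the fingers, y is the line along which they close (so a half turn about z gives the same grasp; the last joint's range is limited). The gripper opens to 85 mm and grips with 20 to 120 N. Pads are 22 mm wide; open, the fingers measure 114 mm over their backs; the gripper's body (76 mm by 85 mm) begins 54 mm behind the grasp point. The pads swing forward as they close: fully open they stand 13 mm farther back than shut.
Start: joints at [1.54, 0.385, 0.008, 0, -1.194, -0.259], TCP at [178.568, 598.926, 231.312] pointing down, gripper open.
Joint ranges: [-3.14, 3.14], [-1.21, 2.06], [-1.07, 1.41], [-3.16, 2.05], [-2.99, -0.16], [-3.1, 3.1]. Speed limits (rad/s): [2.79, 2.79, 3.14, 3.14, 3.14, 3.14].

INTERFACE

Orientations are given as a unit quaternion [x, y, z, w].
In Python, from bench import * gives the robot as it stands.
- The arm moves only by the tool arm_command, never from a script. Its argument "steps" is one flat list of numbers, 4 for each row, row after row: the shift along the tool's x, y, z in m, then the turn about the tool's z in rad. In form: [tx, ty, tz, roll, tx, ty, tz, roll, ...]. A call has 1 to 20 rows; each row shifts and turns the commanded pose from where the row before left it, along the tool's axes as they then stand; what a row does not reach is not made up. A row lasts 1/8 s, in which the tool goes at most 62.5 mm and 10.7 degrees, less where a joint would pass 70% of its speed; a pose out of reach is approached as far as the arm can. A call with a gripper value outside its range is refused whole. "grip" is the finger opening in m, from 0 to 0.0854, set as the call begins (left out, the last holds). The fingers move at their own pace and stop on an object; the grip force is fixed at half the most. Time passes only in rows, so rows that do not move let the fingers close. It gives the time, the measured TCP pose, the force, the opening and the grip force at its end, in the units of the state.
- read_state(): the state, without advancing time (a new reading comes with each control period).
- get_image(name): name is "side" or "top" or "wrist"; returns the picture (420x560x3 uint8, red, green, blue); there is no depth.
- get_calibration(name): a dict with "camera_matrix" (3x3 intrinsics, pixels), "k1" (the pictures are not rectified: a ray, as slopes to the right and down, at radius r is drawn at 1 + k1 r^2 times it, then the intrinsics apply), "cam_to_world" (4x4, takes a point from camera to world coordinates). Camera axes: x right, y down, z forward; pixel columns grow to the right and rows downward; lengths in mm; the calibration is good to about 2 mm. A picture is of the moment at which its call begins: read the wrist's pose just before it. get_calibration takes no time and is no camera call; for the wrist camera it gives the pose at the moment of the call.
- job_done(): hands the job in; it is judged then, once.
The state is a dict: "clock": time; "joints": joint angles; "joint_vel": joint speeds; "joint_efforts": joint torques, N m; "position": TCP position; "ee_rot": TCP orientation; "contact_force": force on the tool from outside, world axes, zero at the start; "wrist_torque": the same for the moment, N m; "gripper_width": finger opening in mm; "grasp_force": force on a finger pad.
Only numpy, scipy, OpenCV 4.12 (cv2) and the standard library are available. Lean on these libraries where they do the work, as an engineer would, in place of code of your own. Each camera call takes 0.05 s, during which the arm holds its last target. There are 200 camera calls.

TASK

Put the potentiometer into the open drawer of the small blue parts cabinet, then push that drawer fully home while the cabinet stands on the bench. Then pick the cabinet up by its carry handle, lift it about a hand's breadth (10 cm) clear of the bench and keep it there level and still, finishing with it still held in the air; keep all four drawers shut and leave the other things on the bench where they are.

Things in the scene. Friction and masses are not known exactly. Their poses are not given: they have to be found in the camera images.
- cabinet: Small portable parts cabinet, blue sheet steel, 140 deep (x) x 176 wide (y) x 124 mm high, about 0.8 kg, standing loose on the bench. Origin at the centre of its underside; its front with four clear plastic drawers (two columns, two rows) looks along its own -x, z is up. A fixed carry handle stands on its top.
- cabinet_handle (a point): Centre of the black grip bar of the carry handle: the bar is 118 mm long along the cabinet's y, 18 mm thick along x, 16 mm high, on two posts 110 mm apart; this point is 166 mm above the cabinet's underside and above its centre, with 34 mm free between the bar's underside and the cabinet's top. With the drawers shut the cabinet hangs balanced from the middle of the bar. Axes as the cabinet's.
- drawer_top_left (a joint): Opening in m of the upper drawer at the cabinet's +y side (left as seen from the robot), the one that stands open: 0 = fully home, 0.095 = pulled out to its stop. Slides along the cabinet's x with light friction (about 0.5 N) and stays where it is left.
- open_drawer_floor (a point): Centre of the inner floor of that upper left drawer (moves with it). The tray inside is 122 mm long (x) x 74 mm wide (y), its side and back walls are 3 mm thick and 42 mm high above this floor, the front is 7 mm thick and rises 51 mm above it; only the part pulled out in front of the cabinet is open from above: the cabinet's front face stays 70 mm in front of the cabinet's centre. When shut this point is 2 mm in front of the cabinet's centre. Axes as the cabinet's.
- open_drawer_lip (a point): Middle of the front edge of the clear pull lip on the front of that drawer: the lip is 60 mm wide, 4 mm thick and stands 10 mm out of the drawer's front panel (80 wide x 54 mm high), 115 mm above the cabinet's underside. Push here towards the cabinet's +x to shut the drawer; when it is home the front panel is flush with the cabinet's front and this point is 80 mm in front of the cabinet's centre.
- drawer_top_right (a joint): Opening in m of the upper drawer at the cabinet's -y side; it starts shut (0) and is to stay shut.
- drawer_low_left (a joint): Opening in m of the lower drawer at the cabinet's +y side; it starts shut (0) and is to stay shut.
- drawer_low_right (a joint): Opening in m of the lower drawer at the cabinet's -y side; it starts shut (0) and is to stay shut.
- pot_center (a point): Two-gang potentiometer standing on the bench with its shaft up: a round steel can 24 mm across and 22 mm high, above it a brass bushing and a 6 mm shaft, 39 mm high in all, 40 g. This point is the centre of the can, 11 mm above its underside. Brown terminal strips with solder lugs stick out on its own -x side, to 24 mm from the axis: grip the can across its own y. z is up along the shaft. Stands in one of three places to the left of the cabinet.
- electrolytic: Dark blue electrolytic capacitor, 25 mm across and 38 mm high, standing on the bench; origin at the centre of its underside. Leave alone.
- film_cap: Yellow box-shaped film capacitor, 30 x 14 x 24 mm high; origin at the centre of its underside. Leave alone.
- screwdriver: Screwdriver with a red handle, 180 mm long, lying on the bench to the right of the cabinet. Leave alone.
Things that resemble listed ones, but are neither listed nor needed, are in the scene too. Of the things that look like the cabinet, the larger one is meant.

How it is judged:
By the outcome, as a careful person would: the job done as asked, in the order asked, and still so for the second after the job is handed in, while the arm keeps its last pose, push and grip.
It also fails if it takes over 72 s, if anything falls off the work surface, if the arm or the gripper's body presses on something with over 40 N, if the wrist force passes 120 N, or if a joint passes its speed limit or range.

## Working session

There is one attempt and no reset: what is moved stays moved. The work goes in short steps, Python scripts to look and compute and a tool call to move; the robot and the scene stay as the last step left them, time stands still between calls to the robot, and variables do not carry over. Pictures are saved under pics/ and viewed, at most 10 in all, crops included, and the job is handed in when it is done.

Besides the shell and the picture viewer there is one more tool, called after "Request:" as name(argument=value, ...), one argument or row to a line, values as JSON. arm_command: Moves the arm, as the interface text tells. Its arguments: {"type":"object","properties":{"steps":{"type":"array","items":{"type":"number"}},"grip":{"type":"number"}},"required":["steps"]}

```bash
mkdir -p pics
cat > h.py <<'E'
from bench import *
import numpy as np, cv2
from scipy.spatial.transform import Rotation as R
def snap(n,f,crop=None,s=1):
    im=get_image(n)[:,:,::-1]
    cv2.imwrite('pics/full_'+f,im)
    if crop: im=im[crop[1]:crop[3],crop[0]:crop[2]]
    cv2.imwrite('pics/'+f,cv2.resize(im,None,fx=s,fy=s,interpolation=cv2.INTER_CUBIC))
def ray(c,u,v):
    K=np.array(c['camera_matrix']);p=cv2.undistortPoints(np.array([[[u,v]]],float),K,np.array([c['k1'],0,0,0.]))[0,0]
    # k1 model: drawn = r(1+k1 r^2), same as opencv
    T=np.array(c['cam_to_world']);return T[:3,3],T[:3,:3]@np.array([p[0],p[1],1])
def at_z(c,u,v,z):
    o,d=ray(c,u,v);return o+d*(z-o[2])/d[2]
def proj(c,P):
    T=np.array(c['cam_to_world']);q=(np.atleast_2d(P)-T[:3,3])@T[:3,:3];K=np.array(c['camera_matrix'])
    return cv2.projectPoints(q,np.zeros(3),np.zeros(3),K,np.array([c['k1'],0,0,0.]))[0][:,0]
E
python3 - <<'E'
from h import *
s=read_state();print(s)
for n in('top','side'):
    snap(n,n+'0.png',None,1.4);c=get_calibration(n);print(n,np.round(c['cam_to_world'],3).tolist(),c['camera_matrix'],c['k1'])
E
```

```text
{'clock': 0.0, 'joints': array([ 1.53962957e+00,  3.85570485e-01,  6.61065948e-03, -5.21483709e-04,
       -1.19400284e+00, -2.58606049e-01]), 'joint_vel': array([-1.72167946e-03, -1.73479357e-04, -4.02988937e-04, -1.82558563e-03,
        5.97225414e-05,  1.94690694e-03]), 'joint_efforts': array([-1.18532738e-03, -3.92288160e+01,  1.88399327e+01,  4.18620184e+00,
       -4.65793230e-03,  2.42641043e-06]), 'position': array([178.38883718, 598.38123352, 230.2039101 ]), 'ee_rot': array([ 9.89507810e-01, -1.44475124e-01, -1.17868642e-04,  1.10367539e-03]), 'contact_force': array([-0.42486019,  0.07940412, -0.16691634]), 'wrist_torque': array([-0.00182338, -0.01054066,  0.01969502]), 'grasp_force': 0.0, 'gripper_width': 85.35050326608057}
top [[0.008, -0.985, 0.175, 398.337], [-1.0, -0.011, -0.014, -10.981], [0.016, -0.175, -0.984, 952.531], [0.0, 0.0, 0.0, 1.0]] [[379.25414014   0.         276.36632524]
 [  0.         379.25414014 209.18258121]
 [  0.           0.           1.        ]] -0.020595389060145502
side [[-0.81, -0.385, 0.443, 56.491], [-0.586, 0.557, -0.588, 629.251], [-0.02, -0.736, -0.677, 854.109], [0.0, 0.0, 0.0, 1.0]] [[411.94124387   0.         276.36197067]
 [  0.         411.94124387 212.11767573]
 [  0.           0.           1.        ]] -0.025515060046649985
```

View pics/top0.png

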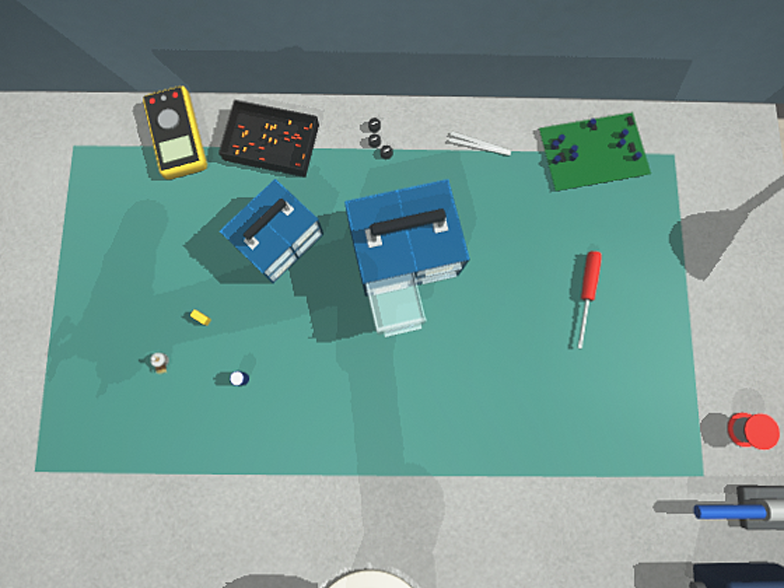

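View pics/side0.png

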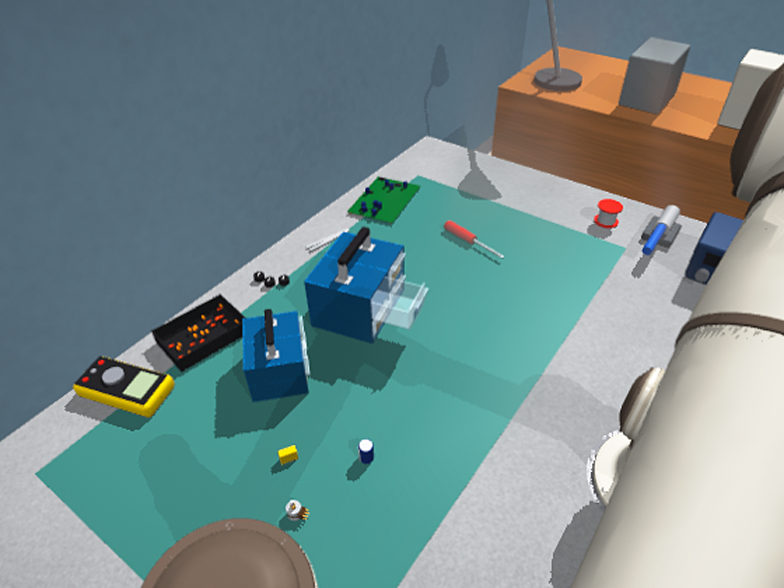

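The top view shows the big cabinet at about (405,235), with its drawer open toward the robot and the lip at (400,330). The pot is at (158,360), with its lugs toward the lower right. The smaller decoy cabinet is at (270,230). I'll enlarge the cabinet and the pot.

Run:
```python
from h import *
im=cv2.imread('pics/full_top0.png')
a=cv2.resize(im[120:245,240:345],None,fx=4.5,fy=4.5,interpolation=cv2.INTER_CUBIC)
b=cv2.resize(im[235:285,95:135],None,fx=8,fy=8,interpolation=cv2.INTER_CUBIC)
o=np.zeros((max(a.shape[0],b.shape[0]),a.shape[1]+b.shape[1],3),np.uint8)
o[:a.shape[0],:a.shape[1]]=a;o[:b.shape[0],a.shape[1]:]=b
print(o.shape,a.shape);cv2.imwrite('pics/c1.png',o[:600])
```

```text
(562, 792, 3) (562, 472, 3)
```

View pics/c1.png

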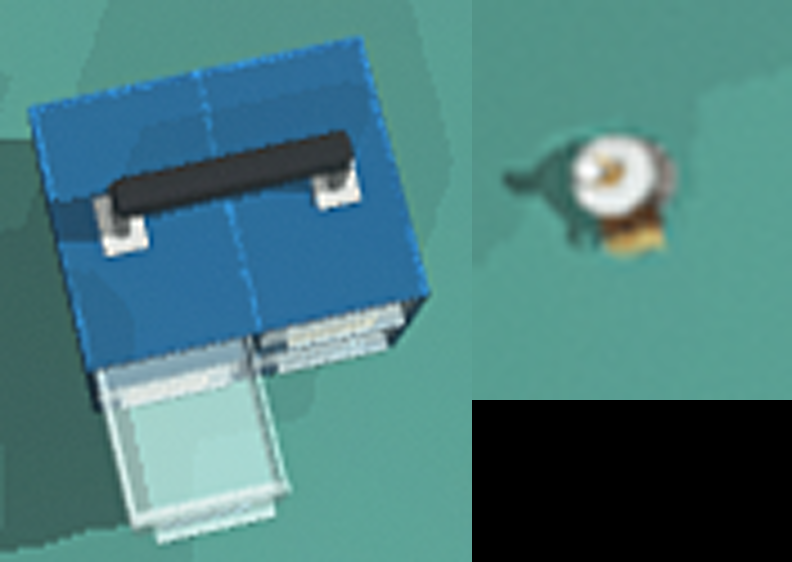

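The crop gives the cabinet top's corners at (33,108), (362,40), (428,293) and (90,370). The lip's front middle is at (217,527). The can top is at (615,175) with its lugs at (634,240).

Run:
```python
from h import *
c=get_calibration('top')
A=lambda x,y,z:at_z(c,(x+.5)/4.5-.5+240,(y+.5)/4.5-.5+120,z)
B=lambda x,y,z:at_z(c,(x-472+.5)/8-.5+95,(y+.5)/8-.5+235,z)
P=[A(*p,124) for p in((33,108),(362,40),(428,293),(90,370))]
for p in P:print(p.round(1))
print('mean',np.mean(P,0).round(1),'yaw fwd',np.degrees(np.arctan2(*((P[0]+P[1]-P[2]-P[3])[[1,0]]))),'yaw side',np.degrees(np.arctan2(*((P[0]+P[3]-P[1]-P[2])[[1,0]])))-90)
print('handle',A(118,190,174).round(1),A(348,146,174).round(1))
print('lip',A(217,527,115).round(1),A(158,541,115).round(1),A(275,512,115).round(1))
print('pot',B(615,175,22).round(1),'shaft',B(605,172,39).round(1),'lug',B(634,240,8).round(1))
w=get_calibration('wrist');print(np.round(w['cam_to_world'],3).tolist());print(w['camera_matrix'])
print(R.from_quat(read_state()['ee_rot']).as_matrix().round(3))
```

```text
[697.4  45.7 124. ]
[ 736.4 -122.4  124. ]
[ 603.1 -153.8  124. ]
[562.   14.6 124. ]
mean [649.7 -53.9 124. ] yaw fwd 13.08922922230544 yaw side 13.393875521893634
handle [639.2   1.2 174. ] [ 662.4 -108.3  174. ]
lip [485.6 -48.8 115. ] [478.5 -19.8 115. ] [493.3 -77.4 115. ]
pot [442.9 373.5  22. ] shaft [443.  369.6  39. ] lug [423.8 371.9   8. ]
[[-0.286, -0.924, -0.253, 242.77], [-0.958, 0.276, 0.074, 578.311], [0.002, 0.263, -0.965, 373.358], [0.0, 0.0, 0.0, 1.0]]
[[316.64720211   0.         278.39447735]
 [  0.         316.64720211 205.95890525]
 [  0.           0.           1.        ]]
[[ 0.958 -0.286 -0.   ]
 [-0.286 -0.958 -0.002]
 [ 0.     0.002 -1.   ]]
```

Request:
arm_command(
  steps=[0.032,0.014,0.008,0,0.032,0.014,0.008,0,0.032,0.014,0.008,0,0.032,0.014,0.008,0,0.032,0.014,0.008,0,0.032,0.014,0.008,0,0.032,0.014,0.008,0,0.032,0.014,0.008,0,0.032,0.014,0.008,0,0.03,0.014,0.008,0,0,0,0,-0.13,0,0,0,-0.13,0,0,0,-0.12,0,0,0,0,0,0,0,0],
  grip=0.05,
)

```text
clock: 1.98
position: [443.2, 373.8, 151.1]
ee_rot: [0.999, 0.044, -0.0, 0.0]
contact_force: [-1.2, 0.2, 0.3]
gripper_width: 49.9
grasp_force: 0.0
```

Run:
```python
from h import *
s=read_state();c=get_calibration('wrist');print(s['clock'],s['position'],R.from_quat(s['ee_rot']).as_matrix().round(3).tolist())
snap('wrist','w1.png',None,1.4)
import pickle;pickle.dump(c,open('cw1.pkl','wb'));print(proj(c,[[443,373,11],[443,373,22]]))
```

```text
1.975 [443.17608967 373.81007033 151.08919969] [[0.996, 0.088, -0.0], [0.088, -0.996, -0.0], [-0.0, 0.0, -1.0]]
[[277.70487073 195.23590395]
 [277.68098078 198.10983382]]
```

View pics/w1.png

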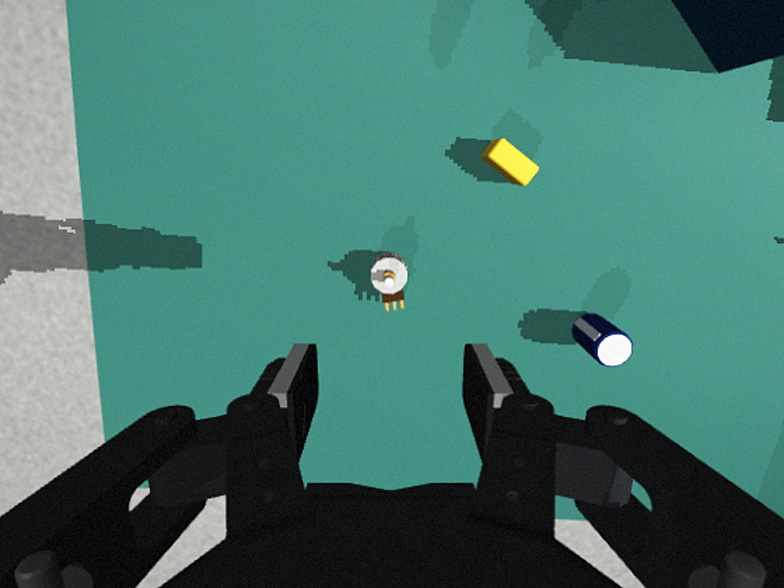

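The wrist view shows the can top at (389,274), about 2 mm further +x than planned. The lugs at (394,306) are turned about 8° from the tool. I'll descend and grip.

Request:
arm_command(
  steps=[0.002,0,0,-0.14,0,0,0.04,0,0,0,0.04,0,0,0,0.035,0,0,0,0.02,0,0,0,0.012,0,0,0,0,0,0,0,0,0],
)

```text
clock: 3.02
position: [445.8, 374.7, 5.3]
ee_rot: [0.993, 0.115, 0.001, -0.001]
contact_force: [-0.2, -0.1, 0.4]
gripper_width: 50.3
grasp_force: 0.0
```

Request:
arm_command(
  steps=[0,0,0,0,0,0,0,0,0,0,0,0,0,0,0,0,0,0,0,0,0,0,0,0],
  grip=0.015,
)

```text
clock: 3.78
position: [445.7, 374.6, 5.5]
ee_rot: [0.993, 0.115, 0.001, -0.001]
contact_force: [-3.0, 0.6, 6.5]
gripper_width: 21.5
grasp_force: 58.7
```

Request:
arm_command(
  steps=[0,0,-0.02,0,0,0,-0.04,0,0,0,-0.04,0,0,0,-0.04,0,0,0,0,0],
)

```text
clock: 4.4
position: [446.6, 375.7, 148.0]
ee_rot: [0.993, 0.115, 0.003, -0.003]
contact_force: [-0.4, 0.2, -0.6]
gripper_width: 21.4
grasp_force: 58.7
```

Run:
```python
from h import *
snap('wrist','w2.png',(150,180,410,380),3)
```

```text
(no output)
```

View pics/w2.png

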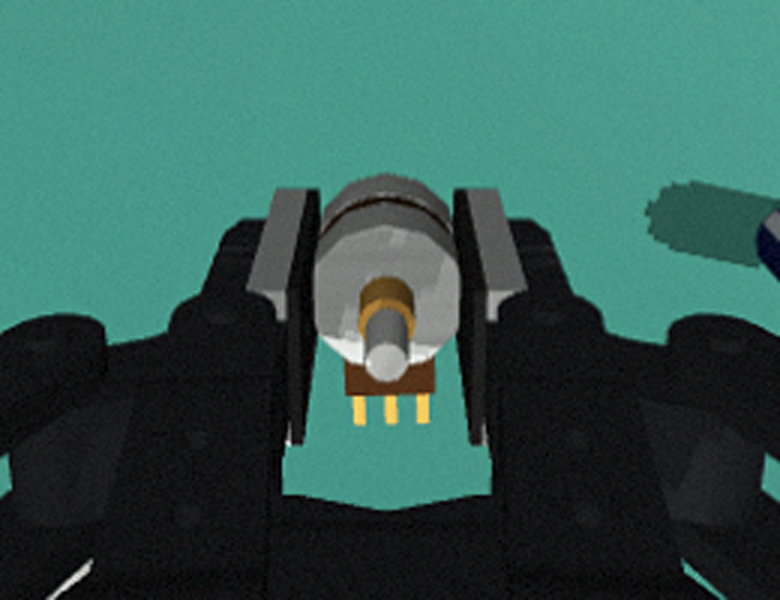

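The pot is held upright and square, with its shaft at (388,360) and its lugs toward the palm. The tool yaw is already 13.2°, which matches the cabinet, so I'll carry it over the drawer.

Request:
arm_command(
  steps=[0,0.01,-0.015,0,0,0.025,-0.015,0,0,0.035,-0.012,0,0,0.038,0,0,0,0.038,0,0,0,0.038,0,0,0,0.038,0,0,0,0.038,0,0,0,0.038,0,0,0,0.038,0,0,0,0.035,0,0,0,0.03,0,0,-0.001,0.022,0,0,0,0,0,0,0,0,0,0],
)

```text
clock: 6.32
position: [540.3, -38.6, 186.5]
ee_rot: [0.993, 0.114, -0.0, -0.0]
contact_force: [0.1, -0.1, 0.0]
gripper_width: 21.5
grasp_force: 58.8
```

Run:
```python
from h import *
s=read_state();print(s['position'],R.from_quat(s['ee_rot']).as_matrix().round(3).tolist())
c=get_calibration('wrist');import pickle;pickle.dump(c,open('cw3.pkl','wb'))
snap('wrist','w3.png',None,1.4)
th=np.radians(13.2);ex=np.array([np.cos(th),np.sin(th),0]);ey=np.array([-ex[1],ex[0],0]);o=np.array([649.7,-53.9,0])
L=lambda x,y,z:o+x*ex+y*ey+np.array([0,0,z])
print((proj(c,[L(-158.7,42,115),L(-158.7,72,115),L(-158.7,12,115),L(-70,88,124),L(-70,-88,124),L(-9,0,174)])*1.4).round(1).tolist())
```

```text
[540.29950777 -38.56105719 186.53390431] [[0.974, 0.227, -0.0], [0.227, -0.974, 0.0], [-0.0, -0.0, -1.0]]
[[383.4, 402.3], [327.9, 402.2], [438.9, 402.2], [284.0, 242.2], [658.2, 242.2], [508.2, 80.7]]
```

View pics/w3.png

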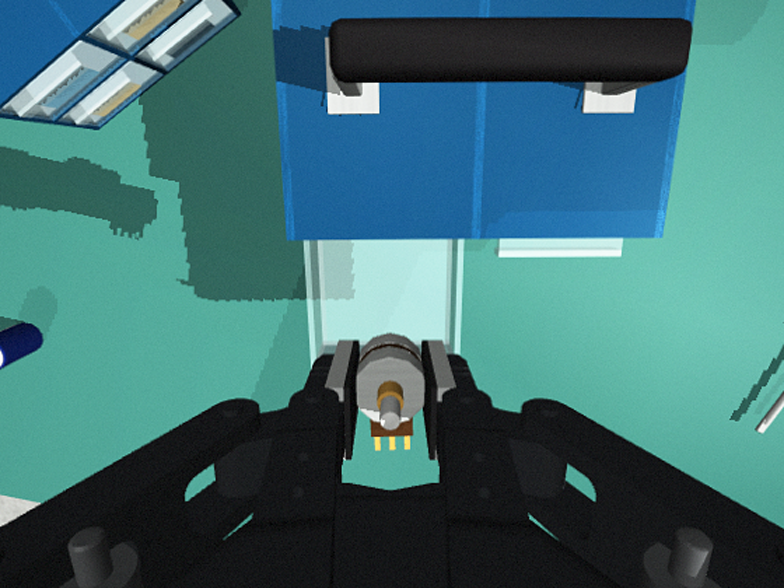

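The view shows the cabinet front edge at row 239, columns 288–662, and the drawer walls at columns 306–462. The cabinet sits about 2 mm further and to the right of my estimate. I'll shift 2 mm left and 4 mm forward, then lower.

Request:
arm_command(
  steps=[0.004,-0.002,0.02,0,0,0,0.03,0,0,0,0.025,0,0,0,0.015,0,0,0,0.012,0,0,0,0.006,0,0,0,0,0],
)

```text
clock: 7.25
position: [544.4, -35.1, 78.4]
ee_rot: [0.993, 0.115, 0.0, 0.0]
contact_force: [0.8, 0.1, -1.2]
gripper_width: 21.3
grasp_force: 58.8
```

Request:
arm_command(
  steps=[0,0,0.002,0,0,0,0.002,0,0,0,0,0],
)

```text
clock: 7.62
position: [544.3, -35.1, 74.4]
ee_rot: [0.993, 0.115, 0.0, -0.0]
contact_force: [-0.1, 0.0, -0.2]
gripper_width: 21.5
grasp_force: 58.8
```

Request:
arm_command(
  steps=[0,0,0.0015,0,0,0,0,0],
)

```text
clock: 7.88
position: [545.0, -35.0, 73.5]
ee_rot: [0.993, 0.115, 0.001, 0.0]
contact_force: [-1.2, 0.3, 2.8]
gripper_width: 21.2
grasp_force: 59.1
```

Request:
arm_command(
  steps=[0,0,0.0015,0,0,0,0,0],
)

```text
clock: 8.12
position: [546.5, -34.7, 73.4]
ee_rot: [0.993, 0.115, 0.003, 0.0]
contact_force: [-0.1, 1.0, 9.4]
gripper_width: 21.4
grasp_force: 59.7
```

Request:
arm_command(
  steps=[0,0,-0.0025,0,0,0,0,0],
)

```text
clock: 8.38
position: [543.9, -35.2, 73.5]
ee_rot: [0.993, 0.115, -0.0, -0.0]
contact_force: [0.3, -0.6, 0.5]
gripper_width: 21.9
grasp_force: 59.0
```

Request:
arm_command(
  steps=[0,0,0,0,0,0,0,0,0,0,0,0],
  grip=0.034,
)

```text
clock: 8.75
position: [544.2, -35.2, 73.6]
ee_rot: [0.993, 0.115, -0.0, 0.0]
contact_force: [-0.0, 0.7, 1.3]
gripper_width: 33.8
grasp_force: 0.0
```

Request:
arm_command(
  steps=[0,0,-0.01,0,0,0,-0.025,0,0,0,-0.035,0,0,0,-0.035,0,0,0,-0.01,0,-0.04,0,0,0,-0.04,0,0,0,0,0,0,0],
)

```text
clock: 9.75
position: [463.4, -54.0, 188.5]
ee_rot: [0.993, 0.114, -0.001, -0.0]
contact_force: [0.4, 0.7, 0.6]
gripper_width: 33.9
grasp_force: 0.0
```

Run:
```python
from h import *
s=read_state();print(s['position'])
c=get_calibration('wrist')
snap('wrist','w4.png',None,1.4)
th=np.radians(13.2);ex=np.array([np.cos(th),np.sin(th),0]);ey=np.array([-ex[1],ex[0],0]);o=np.array([651.5,-55.4,0])
L=lambda x,y,z:o+x*ex+y*ey+np.array([0,0,z])
print((proj(c,[L(-160,44,115),L(-160,74,115),L(-160,14,115),L(-70,88,124),L(-70,-88,124)])*1.4).round(1).tolist())
```

```text
[463.40728512 -54.01705282 188.51092197]
[[387.6, 258.6], [327.3, 258.6], [448.0, 258.6], [284.1, 56.2], [693.5, 58.0]]
```

View pics/w4.png

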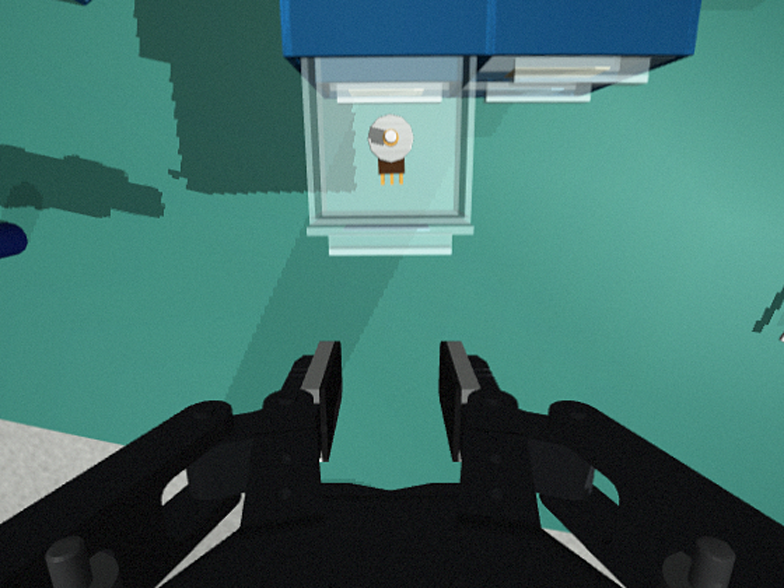

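The pot stands upright in the tray at (390,137). The lip's front edge is at row 254, column 390. I'll lower in front of the lip and push.

Request:
arm_command(
  steps=[0,0.001,0.02,0,0,0,0.03,0,0,0,0.03,0,0,0,0.01,0,0.006,0,0,0,0.004,0,0,0,0.004,0,0,0,0.008,0,0,0,0.01,0,0,0,0.01,0,0,0,0.01,0,0,0,0.01,0,0,0,0.008,0,0,0,0.006,0,0,0,0.004,0,0,0,0.002,0,0,0,0,0,0,0],
)

```text
clock: 11.92
position: [546.6, -35.6, 98.8]
ee_rot: [0.993, 0.115, 0.0, 0.0]
contact_force: [0.3, -0.5, 0.0]
gripper_width: 33.6
grasp_force: 0.0
```

Request:
arm_command(
  steps=[0.002,0,0,0,0.002,0,0,0,0.002,0,0,0,0,0,0,0],
)

```text
clock: 12.42
position: [552.7, -34.2, 98.9]
ee_rot: [0.993, 0.115, 0.0, -0.0]
contact_force: [0.4, 0.6, -0.2]
gripper_width: 34.3
grasp_force: 0.0
```

Request:
arm_command(
  steps=[0.001,0,0,0,0.001,0,0,0,0,0,0,0],
)

```text
clock: 12.8
position: [553.0, -34.1, 98.7]
ee_rot: [0.993, 0.115, -0.001, 0.0]
contact_force: [-4.2, -1.1, 3.6]
gripper_width: 34.1
grasp_force: 2.4
```

Request:
arm_command(
  steps=[0.001,0,0,0,0,0,0,0],
)

```text
clock: 13.05
position: [553.1, -34.1, 98.6]
ee_rot: [0.993, 0.115, -0.002, 0.0]
contact_force: [-7.0, 0.1, 5.0]
gripper_width: 34.1
grasp_force: 3.4
```

Run:
```python
from h import *
for i in range(4): print(read_state()['contact_force']); get_image('side')
snap('side','s5.png',(200,140,340,260),5)
snap('wrist','w5.png')
im=np.hstack([cv2.resize(cv2.imread('pics/s5.png'),(490,420)),cv2.imread('pics/w5.png')[:,150:460]]);cv2.imwrite('pics/c5.png',im);print(im.shape)
```

```text
[-6.95420446  0.06095488  5.00205011]
[-6.90321059 -1.10171398  4.77394175]
[-6.80101028 -0.33113421  4.64583261]
[-6.19810708 -0.56523606  4.98668922]
(420, 800, 3)
```

View pics/c5.png

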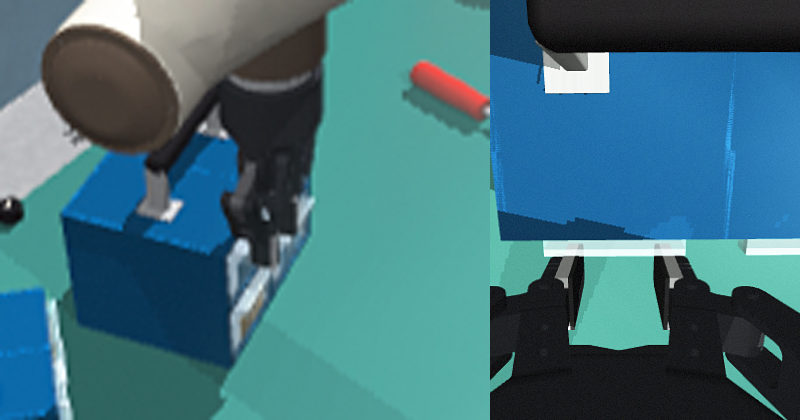

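The drawer is home: 7 N of resistance, and its lip is level with its neighbour's at row 255. The cabinet hasn't moved. I'll back off, rise, and work out the handle position from the earlier wrist view.

Request:
arm_command(
  steps=[-0.004,0,0,0,-0.02,0,0,0,-0.02,0,-0.01,0,0,0,-0.04,0,0,0,-0.05,0,0,0,-0.04,0,0,0,0,0],
  grip=0.06,
)

```text
clock: 14.22
position: [515.4, -43.1, 242.9]
ee_rot: [0.993, 0.115, 0.006, -0.0]
contact_force: [0.5, -0.2, -1.1]
gripper_width: 59.9
grasp_force: 0.0
```

Run:
```python
from h import *
import pickle
c=pickle.load(open('cw3.pkl','rb'))
for u,v in((331,48),(691,48),(331,20),(691,20)):print(at_z(c,u/1.4,v/1.4,174).round(1))
print('corners',at_z(c,288/1.4,239/1.4,124),at_z(c,662/1.4,239/1.4,124))
c=get_calibration('wrist');s=read_state();print(s['joints'],s['position'])
th=np.radians(13.2);ex=np.array([np.cos(th),np.sin(th),0]);ey=np.array([-ex[1],ex[0],0]);o=np.array([651.5,-55.4,0])
d=(o-s['position'])[:2];print('d tool x,y',d@ex[:2],-d@ey[:2])
L=lambda x,y,z:o+x*ex+y*ey+np.array([0,0,z])
q=proj(c,[L(-9,59,174),L(-9,-59,174),L(9,59,174),L(9,-59,174)])*1.4;print(q.round(1).tolist())
snap('wrist','w6.png',None,1.4)
```

```text
[637.3   1.9 174. ]
[ 664.3 -110.6  174. ]
[645.2   3.5 174. ]
[ 671.9 -107.4  174. ]
corners [563.3788487   14.20058513 124.        ] [ 603.4924391  -156.76466689  124.        ]
[ 2.31169073e-01  1.86369395e-01 -2.42157264e-01  1.07537806e-03
 -1.13082906e+00  1.56983564e+00] [515.40584714 -43.1498311  242.92277077]
d tool x,y 129.7010592991208 43.00372421863379
[[349.7, 41.6], [619.0, 43.3], [348.9, -4.4], [623.8, -2.4]]
```

View pics/w6.png

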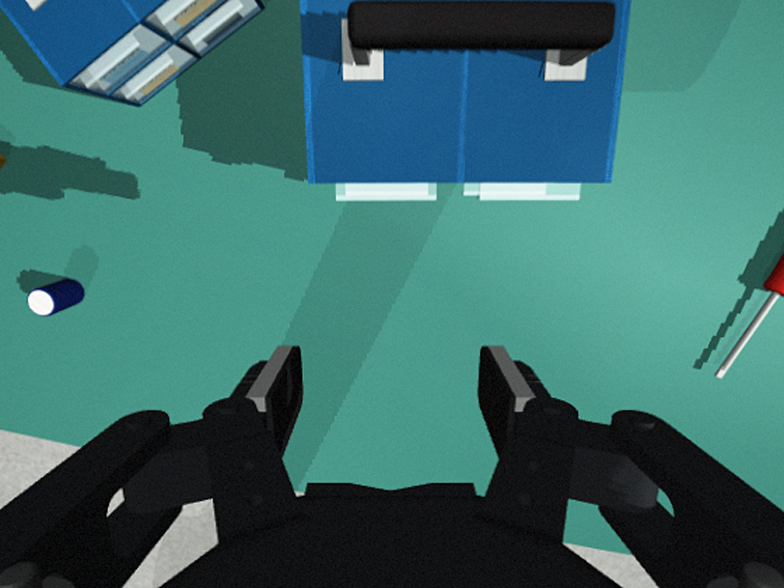

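The handle bar spans columns 348–614, within about 1 mm of the prediction, and both upper lips are level. I'll move above the handle and turn 90°.

Request:
arm_command(
  steps=[0.02,0.006,0,0,0.03,0.01,0,0,0.03,0.01,0,0,0.03,0.01,0,0,0.02,0.007,0,0,0,0,0,0.17,0,0,0,0.17,0,0,0,0.18,0,0,0,0.18,0,0,0,0.18,0,0,0,0.18,0,0,0,0.17,0,0,0,0.17,0,0,0,0.17,0,0,0,0,0,0,0,0],
)

```text
clock: 16.27
position: [648.6, -55.8, 237.7]
ee_rot: [0.785, -0.62, -0.001, 0.0]
contact_force: [-0.1, -0.3, -0.3]
gripper_width: 59.4
grasp_force: 0.0
```

Run:
```python
from h import *
s=read_state();p=s['position'];M=R.from_quat(s['ee_rot']).as_matrix();print(p,M.round(3).tolist(),np.degrees(np.arctan2(M[1,0],M[0,0])))
print('to go',(M.T@(np.array([652,-55,146.5])-p)).round(1))
```

```text
[648.63194553 -55.75863133 237.71899188] [[0.231, -0.973, -0.001], [-0.973, -0.231, -0.0], [-0.0, 0.001, -1.0]] -76.62910901097342
to go [ 0.1 -3.6 91.2]
```

Request:
arm_command(
  steps=[0,-0.0035,0.01,0,0,0,0.03,0,0,0,0.03,0,0,0,0.015,0,0,0,0.006,0,0,0,0,0,0,0,0,0],
)

```text
clock: 17.15
position: [652.9, -55.0, 149.1]
ee_rot: [0.784, -0.621, 0.001, -0.001]
contact_force: [0.2, -0.0, -0.0]
gripper_width: 60.0
grasp_force: 0.0
```

Request:
arm_command(
  steps=[0,0,0,0,0,0,0,0,0,0,0,0,0,0,0,0,0,0,0,0,0,0,0,0],
  grip=0.008,
)

```text
clock: 17.9
position: [651.9, -55.1, 148.4]
ee_rot: [0.784, -0.621, -0.0, 0.0]
contact_force: [-5.1, 0.2, 5.8]
gripper_width: 17.0
grasp_force: 60.2
```

Gripped. I'll lift gently.

Request:
arm_command(
  steps=[0,0,-0.002,0,0,0,-0.003,0,0,0,-0.005,0,0,0,0,0],
)

```text
clock: 18.4
position: [652.4, -55.0, 157.5]
ee_rot: [0.784, -0.621, -0.0, -0.0]
contact_force: [1.1, 0.6, -8.4]
gripper_width: 16.9
grasp_force: 58.7
```

Request:
arm_command(
  steps=[0,0,-0.003,0,0,0,-0.006,0,0,0,-0.008,0,0,0,-0.01,0,0,0,-0.01,0,0,0,-0.01,0,0,0,-0.01,0,0,0,-0.01,0,0,0,-0.01,0,0,0,-0.008,0,0,0,-0.005,0,0,0,-0.002,0,0,0,0,0,0,0,0,0],
)

```text
clock: 20.15
position: [651.9, -55.1, 249.3]
ee_rot: [0.784, -0.621, -0.0, 0.0]
contact_force: [0.4, 0.2, -7.0]
gripper_width: 17.1
grasp_force: 58.7
```

Run:
```python
from h import *
s=read_state();print(s['position'],s['contact_force'],s['wrist_torque'],R.from_quat(s['ee_rot']).as_matrix()[:,2])
snap('side','s7.png',(150,60,370,260),3)
```

```text
[651.93353035 -55.05153679 249.30800264] [ 0.38134046  0.17114055 -7.04869499] [-0.00256285 -0.02255088 -0.00269999] [-9.69784222e-04  1.74473762e-05 -9.99999530e-01]
```

View pics/s7.png

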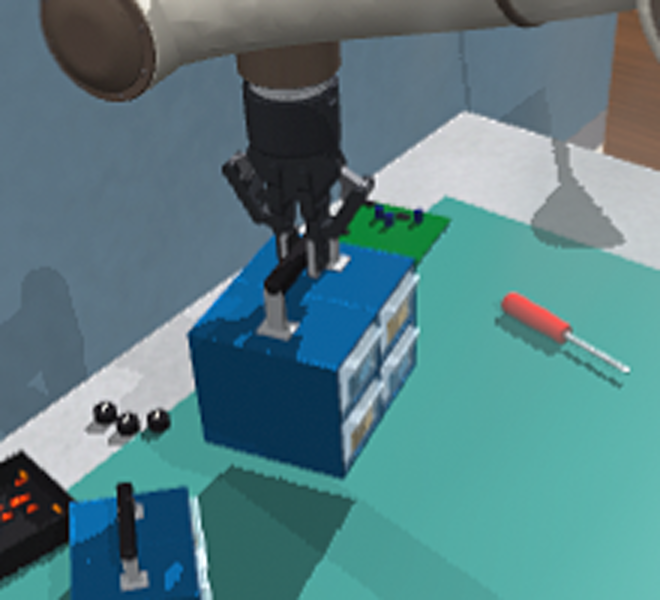

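The cabinet hangs level about 10 cm clear of the bench, with its bottom front corner at (345,475) above its shadow and all the drawers flush. I'll let it settle, then hand in.

Request:
arm_command(
  steps=[0,0,0,0,0,0,0,0,0,0,0,0,0,0,0,0,0,0,0,0,0,0,0,0,0,0,0,0,0,0,0,0],
)

```text
clock: 21.2
position: [652.2, -55.0, 249.8]
ee_rot: [0.784, -0.621, 0.0, -0.0]
contact_force: [0.4, -0.2, -7.5]
gripper_width: 17.4
grasp_force: 58.7
```

```bash
python3 -c "
from bench import *
print(read_state()['position'],job_done())"
```

```text
the job is handed in; nothing more can be done
[652.16877688 -55.03919715 249.80677966] None
```

The job is handed in at 21 s: the potentiometer is in the upper left drawer, that drawer is pushed home, and the cabinet is held level and still by its handle about 10 cm above the bench, with all four drawers looking shut in the last picture (no verdict was returned).

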